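# This one goes back there: point out an ammonite and its place in the drawer

### The job

Show your colleague which fossil goes back into the drawer and where, by pointing only: bring the fingertips to just above the middle of the ammonite that lies in a card tray on the brown folder and keep them there for two seconds, then do the same just above the empty compartment of the wooden drawer, where the removal slip lies. Touch and move nothing at all, and do not dip the fingertips low over any other fossil, so that nobody mistakes which is meant. Then finish with the hand raised well clear, some 25 cm above the trolley top.

Things in the scene. Friction and masses are not known exactly. Their poses are not given: they have to be found in the camera images.
- ammonite_top (a point): The ammonite: a flat coiled fossil like a ram's horn, grey-brown stone, about 72 mm across and 15 mm thick, the largest ammonite here, lying flat in one of the three white card trays on the brown folder. The point is the middle of its upper face; z is up.
- urchin_top (a point): Fossil sea urchin: a round stone dome 61 mm across and 33 mm high with five dotted rays, in another of the card trays. The point is its summit.
- belemnite_top (a point): Belemnite: a bullet-shaped stone rod 84 mm long and 16 mm thick, lying in another of the card trays. The point is on its upper side, half-way along.
- slip: Removal slip: a cream paper card with ruled lines, 36 x 54 mm and 1.6 mm thick, lying on the floor of the only empty compartment of the wooden drawer, within 3 mm of the middle of that compartment. Origin at its middle, on its underside; z is up.
- drawer: Shallow wooden collection drawer standing on the trolley top beside the folder (either side), 178 mm along its x, 264 mm along its y, 36 mm high, with 6 mm walls and floor: two rows (along x) of three (along y) open compartments, each about 80 x 80 mm, centred at x = -43 or 43 mm, y = -86, 0 or 86 mm. Five hold a small ammonite, one holds only the slip. Origin at the centre of its underside. A brass label frame and knob are on its -x side.
- folder: Brown card folder lying on the trolley top, 240 mm along its x, 350 mm along its y, 4 mm thick; the three card trays stand on it. Origin at the centre of its underside. Farther out, an open laptop (screen up to 0.22 m high) stands to the robot's left beyond y = 0.45 m and a 70 mm high box of gloves to its right beyond y = -0.45 m.
- card_tray1: White open card tray on the folder, 100 x 100 mm and 24 mm high, walls 2.5 mm, holding one of the three fossils (which one varies). Loose. Origin at the centre of its underside.
- card_tray2: White open card tray on the folder, 100 x 100 mm and 24 mm high, walls 2.5 mm, holding one of the three fossils (which one varies). Loose. Origin at the centre of its underside.
- card_tray3: White open card tray on the folder, 100 x 100 mm and 24 mm high, walls 2.5 mm, holding one of the three fossils (which one varies). Loose. Origin at the centre of its underside.
- stored1_top (a point): A smaller ammonite, about 47 mm across and 10 mm thick, lying in a compartment of the drawer. The point is the middle of its upper face.
- stored2_top (a point): A smaller ammonite, about 59 mm across and 12 mm thick, lying in a compartment of the drawer. The point is the middle of its upper face.
- stored3_top (a point): A smaller ammonite, about 50 mm across and 10 mm thick, lying in a compartment of the drawer. The point is the middle of its upper face.
- stored4_top (a point): A smaller ammonite, about 55 mm across and 12 mm thick, lying in a compartment of the drawer. The point is the middle of its upper face.
- stored5_top (a point): A smaller ammonite, about 43 mm across and 9 mm thick, lying in a compartment of the drawer. The point is the middle of its upper face.
- magnifier: Hand lens lying on the trolley top beyond the work: a 54 mm round lens, 9 mm thick, with a black handle reaching 115 mm towards its -x. Origin under the middle of the lens.
- calipers: Digital calipers lying on the trolley top beyond the work, 200 mm long along its x, 12 mm high. Origin near the display, on the underside.
- brush: Soft dusting brush lying on the trolley top beyond the work, lying along its x, under 30 mm high. Origin on its underside.
Mind the look-alikes: they are no part of the job. Leave any blue or purple look-alike of the part that bears ammonite_top alone.

How it is judged:
On the way, in this order (a step that is already met when the one before it is completed fails the run):
1. the fingertips dwell just above the middle of the ammonite in the card tray (grasp point within 25 mm of it sideways, 15 to 75 mm above its top) for 1.5 s (horizontal distance between the grasp point and ammonite_top below 0.025 m and z of the grasp point in the frame of ammonite_top between 0.015 and 0.075 m), for 1.5 s.
2. the fingertips dwell just above the empty compartment (grasp point within 25 mm of the slip's middle sideways, under 105 mm above it; the compartment's rim is 30 mm above it) for 1.5 s (horizontal distance between the grasp point and slip below 0.025 m and z of the grasp point in the frame of slip between 0.015 and 0.105 m), for 1.5 s.
At the end, for the whole second after the job is handed in: The hand is raised, its grasp point at least 18 cm above the trolley top, and every fossil, card tray and tool lies within 8 mm of where it was at the start (height (world z) of the grasp point above 0.18 m and distance of each of ammonite_top, urchin_top, belemnite_top, stored1_top, stored2_top, stored3_top, stored4_top, stored5_top, card_tray1, card_tray2, card_tray3, magnifier, calipers, brush from where it was at the start of the episode below 0.008 m); the robot touches nothing.
It fails at once if the robot touches anything (more than 0.5 N) (contact force between any of the fingers, the arm and anything else above 0.5 N).
It fails at once if a fossil, card tray or tool is shifted or lifted by more than 8 mm (distance of any of ammonite_top, urchin_top, belemnite_top, stored1_top, stored2_top, stored3_top, stored4_top, stored5_top, card_tray1, card_tray2, card_tray3, magnifier, calipers, brush from where it was at the start of the episode above 0.008 m).
It fails at once if the fingertips dip low over another fossil (grasp point within 20 mm of its middle sideways and less than 60 mm above its top) ((horizontal distance between the grasp point and urchin_top below 0.02 m and z of the grasp point in the frame of urchin_top below 0.06 m) or (horizontal distance between the grasp point and belemnite_top below 0.02 m and z of the grasp point in the frame of belemnite_top below 0.06 m) or (horizontal distance between the grasp point and stored1_top below 0.02 m and z of the grasp point in the frame of stored1_top below 0.06 m) or (horizontal distance between the grasp point and stored2_top below 0.02 m and z of the grasp point in the frame of stored2_top below 0.06 m) or (horizontal distance between the grasp point and stored3_top below 0.02 m and z of the grasp point in the frame of stored3_top below 0.06 m) or (horizontal distance between the grasp point and stored4_top below 0.02 m and z of the grasp point in the frame of stored4_top below 0.06 m) or (horizontal distance between the grasp point and stored5_top below 0.02 m and z of the grasp point in the frame of stored5_top below 0.06 m)).
It also fails if it takes over 48 s, if anything falls off the work surface, if the arm or the gripper's body presses on something with over 40 N, if the wrist force passes 120 N, or if a joint passes its speed limit or range.

### The arm

A 7-joint arm with a two-finger parallel gripper is mounted at the origin on the work surface. World frame = base frame: x ahead of the robot, y to its left, z up, the work surface at z = 0. Lengths are in m, angles in rad, forces in N, time in s.
With the tool pointing down it reaches from about 0.4 to 0.875 m from the base axis. Payload 19.3 kg.
Tool frame: the origin (TCP) lies midway between the tips of the shut fingers; the grasp point (between the pads) lies 19 mm behind it; z points along the fingers, y is the line along which they close (so a half turn about z gives the same grasp; the last joint's range is limited). The gripper opens to 85 mm and grips with 20 to 120 N. Pads are 22 mm wide; open, the fingers measure 114 mm over their backs; the gripper's body (76 mm by 85 mm) begins 54 mm behind the grasp point. The pads swing forward as they close: fully open they stand 13 mm farther back than shut.
Start: joints at [1.05, 0.521, -0.036, 1.599, 0.021, 1.021, -0.113], TCP at [0.272, -0.563, 0.231] pointing down, gripper open.
Joint ranges: [-2.91, 2.91], [-0.3, 2.13], [-1.5, 1.42], [0.17, 2.43], [-1.26, 4.41], [0.16, 1.93], [-2.52, 2.52]. Speed limits (rad/s): [1.89, 1.89, 2.39, 2.39, 3.01, 3.01, 3.01].

### API

Orientations are given as [roll, pitch, yaw] about the fixed x, y, z axes, in that order (R = Rz(yaw) Ry(pitch) Rx(roll)).
In Python, from workcell import telemetry, grab_frame, calibration, bot, outline_of, landmark_of gives the robot as it stands. The module is installed in compiled form; this text tells all that it offers.
- The arm moves only by the shell command python3 -m inch 'ROWS' [FORCE]. ROWS is JSON, a list of rows, each a list of 7 numbers: the shift along the tool's x, y, z in m, then the turn, a rotation vector about the tool's x, y, z in rad, then the closure, from 0 (fully open) to 1 (shut). A call has 1 to 5 rows; each row shifts and turns the commanded pose from where the row before left it, along the tool's axes as they then stand; what a row does not reach is not made up. A row lasts 1/10 s, in which the tool goes at most 50 mm and 8.59 degrees, less where a joint would pass 70% of its speed; a pose out of reach is approached as far as the arm can. A call is refused whole if a number of a shift passes 0.05 or a number of a turn 0.15, either way. A call with a gripper value outside its range is refused whole. The fingers move at their own pace and stop on an object; FORCE is the grip in N (left out, the last holds). Time passes only in rows, so rows that do not move let the fingers close. It gives the time, the measured TCP pose, the force, the opening and the grip force at its end, in the units of the state.
- telemetry.observe(): the state, without advancing time (a new reading comes with each control period).
- grab_frame(name): name is "side" or "top" or "wrist"; returns the picture (400x640x3 uint8, red, green, blue); there is no depth.
- calibration(name): a dict with "fovy" (degrees; the focal length in pixels is half the picture's height over the tangent of half this angle, whatever the lens; pixels are square), "cx", "cy" (the principal point, pixels), "pose" (4x4, takes a point from camera to world coordinates). Camera axes: x right, y down, z forward; pixel columns grow to the right and rows downward; lengths in m; the calibration is good to about 2 mm. A picture is of the moment at which its call begins: read the wrist's pose just before it. calibration takes no time and is no camera call; for the wrist camera it gives the pose at the moment of the call.
- bot.job_done(): hands the job in; it is judged then, once.
Trained networks look in the newest picture that a camera, given by its name, has taken for a name from the list of things; names that differ only in an ending like _2 or _b are one class to them, and where a whole thing is asked for, a point or a joint stands for the part that bears it (a point fixed in the world has none). Each returns a list of dicts, best first, with "score" (0 to 1); they miss things now and then, are a little off and sometimes report something else, mostly with a low value. They report only what shows in the picture. A call takes as long as a camera call. They do not tell look-alikes from the thing itself.
- outline_of(label, camera): "region" (400x640 bool, what is visible of it) and "rect" ([left, top, right, bottom] in pixels, round what is visible of it).
- landmark_of(label, camera): "xy" ([column, row] in pixels: a listed point, or the origin of a listed thing).
The state is a dict: "clock": time; "qpos": joint angles; "qd": joint speeds; "joint_efforts": joint torques, N m; "position": TCP position; "tool_rot": TCP orientation; "force": force on the tool from outside, world axes, zero at the start; "moment": the same for the moment, N m; "grip_width": finger opening in m; "finger_force": force on a finger pad.
Only numpy, scipy, OpenCV 4.12 (cv2) and the standard library are available. Lean on these libraries where they do the work, as an engineer would, in place of code of your own. Each camera call takes 0.05 s, during which the arm holds its last target. There are 200 camera calls.

## Working session

There is one attempt and no reset: what is moved stays moved. The work goes in short steps, Python scripts to look and compute and a shell command to move; the robot and the scene stay as the last step left them, time stands still between calls to the robot, and variables do not carry over. Pictures are saved under pics/ and viewed, at most 10 in all, crops included, and the job is handed in when it is done.

```bash
mkdir -p pics
cat > h.py <<'E'
import numpy as np, cv2
from workcell import telemetry, grab_frame, calibration, bot, outline_of, landmark_of
def world(cam,xy,z):
    c=calibration(cam); f=200/np.tan(np.radians(c["fovy"])/2); T=np.array(c["pose"])
    d=T[:3,:3]@np.array([(xy[0]-c["cx"])/f,(xy[1]-c["cy"])/f,1]); o=T[:3,3]
    return o+d*(z-o[2])/d[2]
def save(n,im): cv2.imwrite(f"pics/{n}.png",im[:,:,::-1])
E
python3 - <<'E'
from h import *
s=telemetry.observe(); print(s["clock"],s["position"],s["tool_rot"],s["grip_width"])
for cam in ("top","side"):
    save(cam,grab_frame(cam)); print(cam,np.round(calibration(cam)["pose"],2).tolist())
    for l,z in (("ammonite_top",.022),("urchin_top",.04),("belemnite_top",.023),("slip",.006),("drawer",0),("folder",0),("stored1_top",.017)):
        for r in landmark_of(l,cam)[:5]: print(l,round(r["score"],2),np.round(r["xy"]),world(cam,r["xy"],z).round(3))
E
```

```text
0.0 [ 0.27213917 -0.56228632  0.23074315] [-3.14049963e+00  8.78272646e-05  4.50805248e-01] 0.08522794714442707
top [[-0.01, -0.98, 0.17, 0.32], [-1.0, 0.02, 0.02, -0.02], [-0.03, -0.17, -0.98, 1.13], [0.0, 0.0, 0.0, 1.0]]
ammonite_top 0.83 [203. 315.] [0.218 0.309 0.022]
ammonite_top 0.68 [245. 286.] [0.29  0.205 0.022]
ammonite_top 0.56 [238. 208.] [0.492 0.226 0.022]
urchin_top 0.74 [202. 178.] [0.575 0.319 0.04 ]
belemnite_top 0.68 [283. 200.] [0.513 0.105 0.023]
belemnite_top 0.36 [204. 180.] [0.572 0.32  0.023]
slip 0.84 [363. 192.] [ 0.535 -0.109  0.006]
slip 0.47 [324. 106.] [ 0.781 -0.007  0.006]
drawer 0.82 [399. 197.] [ 0.52  -0.205  0.   ]
folder 0.9 [246. 202.] [0.512 0.21  0.   ]
folder 0.29 [285. 201.] [0.514 0.104 0.   ]
stored1_top 0.68 [435. 204.] [ 0.496 -0.298  0.017]
stored1_top 0.57 [404. 214.] [ 0.471 -0.215  0.017]
side [[-0.79, -0.48, 0.39, 0.09], [-0.61, 0.61, -0.5, 0.54], [-0.0, -0.63, -0.78, 0.89], [0.0, 0.0, 0.0, 1.0]]
ammonite_top 0.89 [261. 265.] [0.489 0.222 0.022]
ammonite_top 0.79 [337. 370.] [0.213 0.305 0.022]
ammonite_top 0.76 [336. 312.] [0.287 0.209 0.022]
ammonite_top 0.56 [352. 131.] [ 0.581 -0.274  0.022]
urchin_top 0.69 [208. 271.] [0.562 0.313 0.04 ]
belemnite_top 0.54 [288. 228.] [0.504 0.107 0.023]
slip 0.68 [330. 172.] [ 0.542 -0.116  0.006]
slip 0.34 [366. 158.] [ 0.492 -0.221  0.006]
slip 0.19 [382. 141.] [ 0.496 -0.308  0.006]
drawer 0.63 [352. 159.] [ 0.527 -0.199  0.   ]
stored1_top 0.48 [382. 141.] [ 0.49  -0.299  0.017]
```

View pics/top.png

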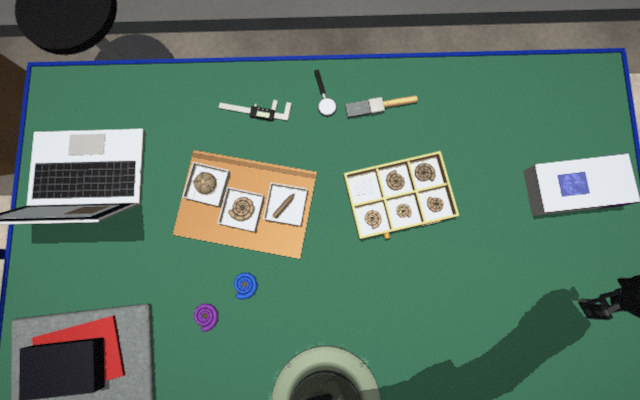

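View pics/side.png

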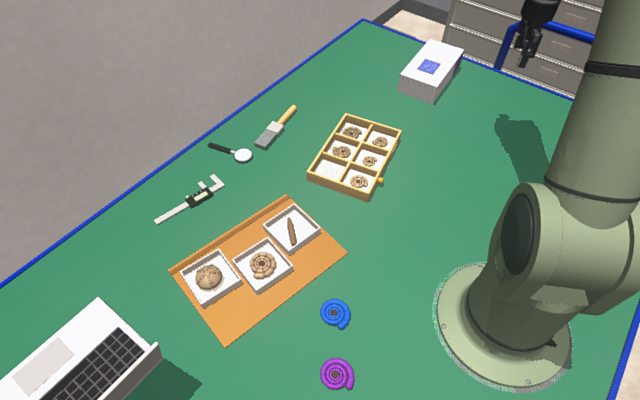

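Candidates for the ammonite, in top pixels:
- **Stone one**, middle tray on the folder: about (242,208).
- **Blue one**, on the cloth: (245,286).
- **Purple one**, on the cloth: (205,317).

The stone one fits, since it is grey-brown and lies in a card tray. The empty compartment is the far-left one, at about (365,186). I'll confirm both in one crop.

Run:
```python
from h import *
im=grab_frame("top"); save("crop",cv2.resize(im[140:265,170:470],None,fx=2.66,fy=2.66,interpolation=cv2.INTER_CUBIC))
for cam in ("top","side"):
    if cam=="side": grab_frame(cam)
    for l,z in (("ammonite_top",.018),("slip",.007),("drawer",.03)):
        for r in outline_of(l,cam)[:4]:
            m=r["region"]; c=[np.nonzero(m)[1].mean(),np.nonzero(m)[0].mean()]
            w=world(cam,c,z); print(cam,l,round(r["score"],2),np.round(c,1),w.round(3),r["rect"],int(m.sum()))
s=telemetry.observe(); print(s["clock"]); from scipy.spatial.transform import Rotation as R
print(R.from_euler("xyz",s["tool_rot"]).as_matrix().round(3))
```

```text
top ammonite_top 0.91 [244.4 285.7] [0.291 0.206 0.018] [234.9, 273.6, 256.7, 298.5] 499
top ammonite_top 0.89 [204.9 316.8] [0.214 0.306 0.018] [190.2, 302.3, 214.9, 332.2] 517
top ammonite_top 0.58 [240.9 209.3] [0.491 0.219 0.018] [228.5, 196.5, 251.0, 223.1] 445
top slip 0.69 [362.9 187.3] [ 0.547 -0.109  0.007] [354.7, 181.9, 376.6, 193.3] 280
top drawer 0.87 [400.4 196.1] [ 0.517 -0.204  0.03 ] [342.9, 152.0, 456.6, 239.3] 5592
side ammonite_top 0.77 [262.3 264.1] [0.49  0.218 0.018] [249.1, 253.8, 275.0, 279.2] 584
side ammonite_top 0.77 [337.2 373.9] [0.21  0.309 0.018] [322.6, 358.5, 357.5, 390.0] 893
side ammonite_top 0.7 [335.1 313.1] [0.287 0.211 0.018] [318.5, 300.9, 349.0, 332.6] 714
side slip 0.58 [329.  170.8] [ 0.547 -0.118  0.007] [321.2, 162.9, 335.5, 178.7] 168
side drawer 0.91 [354.2 156.9] [ 0.511 -0.185  0.03 ] [305.3, 116.3, 398.9, 203.0] 4248
1.2
[[ 0.9    0.436  0.   ]
 [ 0.436 -0.9    0.   ]
 [ 0.    -0.    -1.   ]]
```

View pics/crop.png

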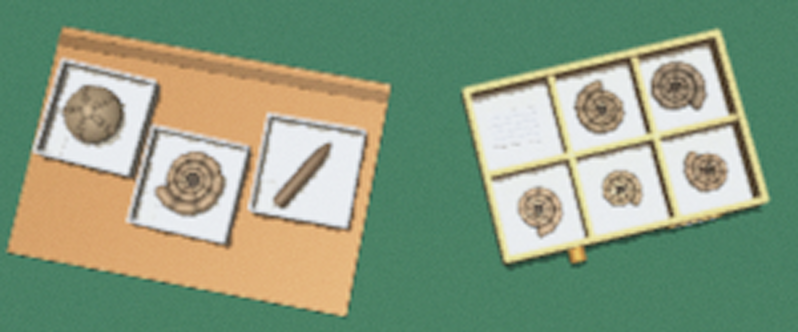

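The crop confirms both targets. The stone ammonite lies in the middle tray at top pixel (242,209), giving about (0.490, 0.219). The slip lies in the empty compartment at (363,187), giving about (0.547, -0.112). Now I'll travel high with the fingers shutting.

```bash
python3 -m inch '[[0.02,-0.01,-0.01,0,0,0,1],[0.035,-0.02,-0.01,0,0,0,1],[0.035,-0.02,-0.01,0,0,0,1],[0.035,-0.02,0,0,0,0,1],[0.035,-0.02,0,0,0,0,1]]'
python3 -m inch '[[0.035,-0.02,0,0,0,0,1],[0.035,-0.02,0,0,0,0,1],[0.035,-0.02,0,0,0,0,1],[0.035,-0.02,0,0,0,0,1],[0.035,-0.02,0,0,0,0,1]]'
python3 -m inch '[[0.02,-0.02,0,0,0,0,1],[0.01,-0.02,0,0,0,0,1],[0,0,0,0,0,0,1],[0,0,0,0,0,0,1]]'
```

```text
clock: 1.7
position: [0.3778, -0.4106, 0.2617]
tool_rot: [3.141, -0.0, 0.451]
force: [0.9, -0.8, -0.5]
grip_width: 0.0123
finger_force: 0.0
clock: 2.2
position: [0.4918, -0.2441, 0.2615]
tool_rot: [3.141, -0.0, 0.451]
force: [-0.6, -0.2, -0.1]
grip_width: 0.0001
finger_force: 0.0
clock: 2.6
position: [0.5006, -0.1966, 0.2614]
tool_rot: [3.141, 0.0, 0.451]
force: [0.5, -0.3, 0.6]
grip_width: 0.0
finger_force: 0.0
```

```bash
python3 -m inch '[[0.009,-0.019,0,0,0,0,1],[0.018,-0.04,0,0,0,0,1],[0.018,-0.04,0,0,0,0,1],[0.018,-0.04,0,0,0,0,1],[0.018,-0.04,0,0,0,0,1]]'
python3 -m inch '[[0.018,-0.04,0,0,0,0,1],[0.018,-0.04,0,0,0,0,1],[0.018,-0.04,0,0,0,0,1],[0.018,-0.04,0,0,0,0,1],[0.009,-0.02,0,0,0,0,1]]'
python3 -m inch '[[0.009,-0.02,0,0,0,0,1],[0,0,0,0,0,0,1],[0,0,0,0,0,0,1],[0,0,0,0,0,0,1]]'
python3 - <<'E'
from h import *
save("w1",grab_frame("wrist"))
for r in landmark_of("ammonite_top","wrist")[:3]: print(r["score"],np.round(r["xy"]),world("wrist",r["xy"],.022).round(3))
for r in outline_of("ammonite_top","wrist")[:3]:
    m=np.nonzero(r["region"]); print(r["score"],r["rect"],world("wrist",[m[1].mean(),m[0].mean()],.018).round(3))
E
```

```text
clock: 3.1
position: [0.4955, 0.0003, 0.2615]
tool_rot: [3.141, -0.0, 0.449]
force: [1.0, 0.2, 0.3]
grip_width: -0.0002
finger_force: 0.0
clock: 3.6
position: [0.49, 0.1999, 0.2614]
tool_rot: [-3.141, -0.001, 0.452]
force: [-0.7, -1.0, 0.5]
grip_width: -0.0001
finger_force: 0.0
clock: 4.0
position: [0.4899, 0.2177, 0.2613]
tool_rot: [3.141, 0.0, 0.449]
force: [-0.6, -0.0, 0.0]
grip_width: -0.0003
finger_force: 0.0
0.71 [266. 289.] [0.293 0.21  0.022]
0.69 [315. 173.] [0.491 0.221 0.022]
0.71 [261.6, 265.8, 279.4, 277.0] [0.319 0.217 0.018]
0.62 [175.6, 281.9, 202.4, 300.4] [0.234 0.321 0.018]
0.58 [288.0, 151.8, 338.2, 190.8] [0.491 0.22  0.018]
```

View pics/w1.png

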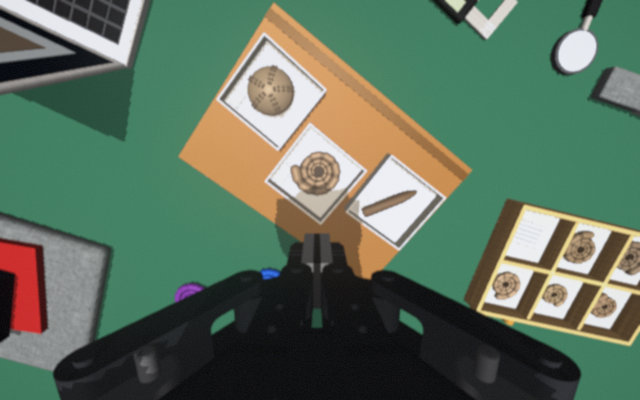

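The wrist view shows the ammonite in the middle tray at (318,172), which gives (0.491, 0.221) and agrees with the first estimate. The tool is already above it, so I'll descend 0.21 and dwell two seconds.

```bash
python3 -m inch '[[0.001,-0.002,0.02,0,0,0,1],[0,0,0.03,0,0,0,1],[0,0,0.03,0,0,0,1],[0,0,0.03,0,0,0,1],[0,0,0.03,0,0,0,1]]'
python3 -m inch '[[0,0,0.03,0,0,0,1],[0,0,0.02,0,0,0,1],[0,0,0.01,0,0,0,1],[0,0,0.01,0,0,0,1],[0,0,0,0,0,0,1]]'
for i in 1 2 3 4 5; do python3 -m inch '[[0,0,0,0,0,0,1],[0,0,0,0,0,0,1],[0,0,0,0,0,0,1],[0,0,0,0,0,0,1],[0,0,0,0,0,0,1]]' | head -2; done
python3 - <<'E'
from h import *
save("s2",cv2.resize(grab_frame("side")[180:330,140:380],None,fx=3,fy=3))
E
```

```text
clock: 4.65
position: [0.4896, 0.2208, 0.1203]
tool_rot: [3.142, -0.0, 0.45]
force: [0.5, 0.5, -0.0]
grip_width: 0.0001
finger_force: 0.0
clock: 5.15
position: [0.4894, 0.2211, 0.0508]
tool_rot: [3.142, 0.001, 0.451]
force: [0.0, 0.3, 0.7]
grip_width: -0.0002
finger_force: 0.0
clock: 5.65
position: [0.4895, 0.2214, 0.0515]
clock: 6.15
position: [0.4894, 0.2213, 0.0513]
clock: 6.65
position: [0.4895, 0.2213, 0.0513]
clock: 7.15
position: [0.4895, 0.2213, 0.0513]
clock: 7.65
position: [0.4895, 0.2214, 0.0513]
```

View pics/s2.png

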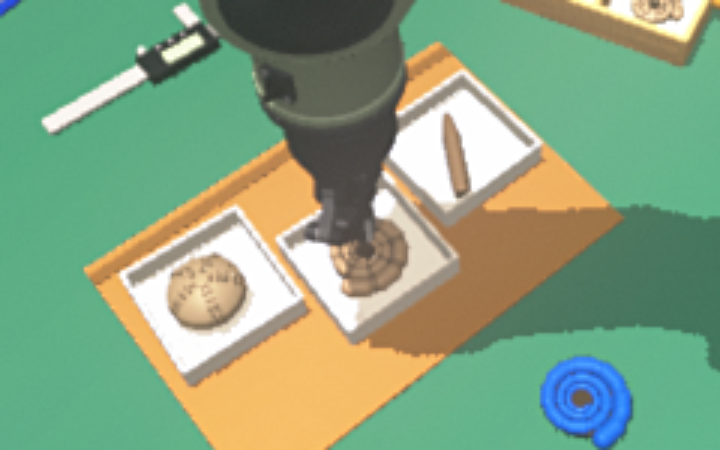

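The fingertips hang clear just above the ammonite in the middle tray, and nothing has shifted. Now up, and across to the slip.

```bash
python3 -m inch '[[0,0,-0.02,0,0,0,1],[0,0,-0.04,0,0,0,1],[0,0,-0.04,0,0,0,1],[0,0,-0.04,0,0,0,1],[0,0,-0.04,0,0,0,1]]' | head -2
python3 -m inch '[[0,0,-0.02,0,0,0,1],[-0.005,0.018,0,0,0,0,1],[-0.01,0.036,0,0,0,0,1],[-0.01,0.036,0,0,0,0,1],[-0.01,0.036,0,0,0,0,1]]' | head -2
python3 -m inch '[[-0.01,0.036,0,0,0,0,1],[-0.01,0.036,0,0,0,0,1],[-0.01,0.036,0,0,0,0,1],[-0.01,0.036,0,0,0,0,1],[-0.01,0.036,0,0,0,0,1]]' | head -2
python3 -m inch '[[-0.008,0.019,0,0,0,0,1],[0,0,0,0,0,0,1],[0,0,0,0,0,0,1],[0,0,0,0,0,0,1]]'
python3 - <<'E'
from h import *
save("w3",grab_frame("wrist"))
for r in landmark_of("slip","wrist")[:3]: print(r["score"],np.round(r["xy"]),world("wrist",r["xy"],.006).round(3))
for r in outline_of("slip","wrist")[:3]:
    m=np.nonzero(r["region"]); print(r["score"],r["rect"],world("wrist",[m[1].mean(),m[0].mean()],.007).round(3))
E
```

```text
clock: 8.2
position: [0.4892, 0.2212, 0.2331]
clock: 8.7
position: [0.5129, 0.0913, 0.2514]
clock: 9.2
position: [0.5463, -0.0927, 0.2514]
clock: 9.6
position: [0.5473, -0.1106, 0.2513]
tool_rot: [-3.141, -0.0, 0.452]
force: [0.1, 0.1, -0.3]
grip_width: 0.0005
finger_force: 0.0
0.64 [297.8, 158.1, 336.7, 192.3] [ 0.545 -0.109  0.007]
0.24 [357.0, 170.9, 389.1, 211.3] [ 0.561 -0.195  0.007]
```

View pics/w3.png

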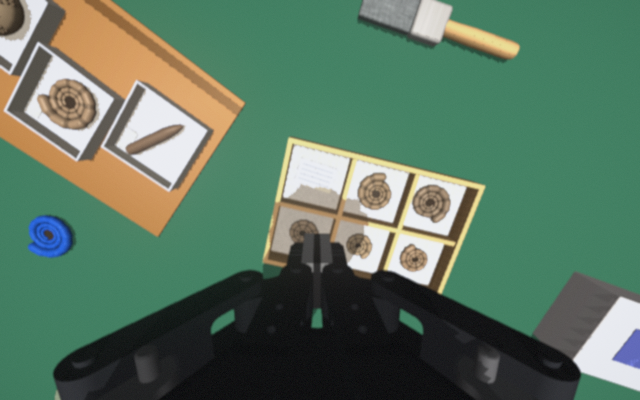

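The empty compartment with the slip is at about (316,176), which gives (0.545, -0.109), right under the tool. I'll descend 0.19, dwell, then rise.

```bash
python3 -m inch '[[0,0,0.02,0,0,0,1],[0,0,0.03,0,0,0,1],[0,0,0.03,0,0,0,1],[0,0,0.03,0,0,0,1],[0,0,0.03,0,0,0,1]]' | head -2
python3 -m inch '[[0,0,0.02,0,0,0,1],[0,0,0.02,0,0,0,1],[0,0,0.01,0,0,0,1],[0,0,0,0,0,0,1],[0,0,0,0,0,0,1]]' | head -4
for i in 1 2 3 4 5; do python3 -m inch '[[0,0,0,0,0,0,1],[0,0,0,0,0,0,1],[0,0,0,0,0,0,1],[0,0,0,0,0,0,1],[0,0,0,0,0,0,1]]' | head -2; done
python3 -m inch '[[0,0,-0.02,0,0,0,1],[0,0,-0.04,0,0,0,1],[0,0,-0.04,0,0,0,1],[0,0,-0.04,0,0,0,1],[0,0,-0.04,0,0,0,1]]' | head -2
python3 -m inch '[[0,0,-0.02,0,0,0,1],[0,0,0,0,0,0,1],[0,0,0,0,0,0,1],[0,0,0,0,0,0,1],[0,0,0,0,0,0,1]]'
python3 - <<'E'
from h import *
save("end",grab_frame("top"))
E
```

```text
clock: 10.25
position: [0.5474, -0.1111, 0.1103]
clock: 10.75
position: [0.5477, -0.1115, 0.0619]
tool_rot: [3.141, -0.0, 0.451]
force: [-0.3, 0.5, 0.3]
clock: 11.25
position: [0.5474, -0.1117, 0.0614]
clock: 11.75
position: [0.5473, -0.1117, 0.0613]
clock: 12.25
position: [0.5473, -0.1117, 0.0613]
clock: 12.75
position: [0.5473, -0.1117, 0.0613]
clock: 13.25
position: [0.5473, -0.1117, 0.0613]
clock: 13.75
position: [0.547, -0.1116, 0.2431]
clock: 14.25
position: [0.5469, -0.1116, 0.2602]
tool_rot: [-3.141, 0.001, 0.451]
force: [-0.1, 0.5, 0.1]
grip_width: -0.0
finger_force: 0.0
```

View pics/end.png

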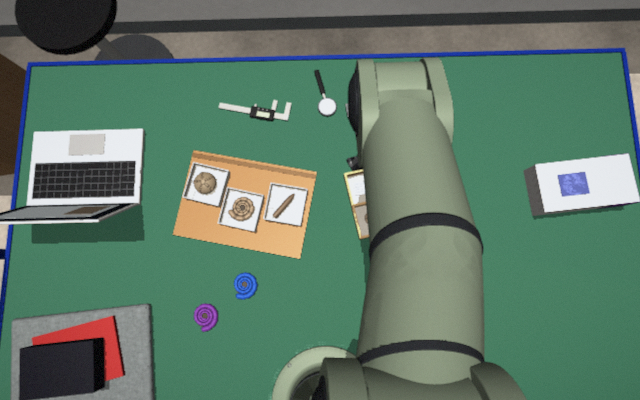

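The trays on the folder stand as before, e.g. the ammonite at (242,208). The arm hides the drawer, but no contact force was felt and the hand is raised to 0.26 m. Handing in.

```bash
python3 -c "
from workcell import bot; print(bot.job_done())"
```

```text
the job is handed in; nothing more can be done
None
```

I pointed at the tray ammonite and then at the empty drawer compartment, holding each for over two seconds, and handed the job in at about 14 s with the fingertips 26 cm up; no contact force was felt, though the arm hid the drawer in the last picture and no verdict came back.

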